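# Bring the red-lidded seasoning jar to the front and hold the carousel

## Robot

A 6-joint arm with a two-finger parallel gripper is mounted at the origin on the work surface. World frame = base frame: x ahead of the robot, y to its left, z up, the work surface at z = 0. Lengths are in m, angles in degrees, forces in N, time in s.
With the tool pointing down it reaches from about 0.3 to 0.75 m from the base axis. Payload 8.5 kg.
Tool frame: the origin (TCP) lies on the centre line of the jaws, within the pads' length; the fingertips stand 14 mm ahead of it and the grasp point (between the pads) lies 5 mm behind it; z points along the fingers, x is the direction in which the jaws open and shut, and the axes are right-handed (so a half turn about z gives the same grasp; the last joint's range is limited). The gripper opens to 85 mm and grips with 20 to 120 N. Pads are 22 mm wide; open, the fingers measure 114 mm over their backs; the gripper's body (76 mm by 85 mm) begins 54 mm behind the grasp point. The pads swing forward as they close: fully open they stand 13 mm farther back than shut.
Start: joints at [-81.377, 21.807, 74.336, -0, 83.858, -12.336], TCP at [0.197, -0.514, 0.245] pointing down, gripper open.
Joint ranges: [-178.18, 178.18], [-50.72, 133.34], [12.68, 142.11], [-81.47, 261.47], [9.98, 163.14], [-165.26, 165.26]. Speed limits (degrees/s): [136.94, 136.94, 180, 180, 180, 180].

## Interface

Orientations are given as a 3x3 rotation matrix whose columns are the frame's x, y, z axes.
In Python, from rig import * gives the robot as it stands.
- The arm moves only by the shell command python3 -m crank 'ROWS' [FORCE]. ROWS is JSON, one flat list of numbers, 7 for each row, row after row: the turn, a rotation vector about the world's x, y, z in rad, then the shift along the world's x, y, z in m, then the opening in per cent of the stroke, from 0 (shut) to 100 (fully open). A call has 1 to 20 rows; each row shifts and turns the commanded pose from where the row before left it; what a row does not reach is not made up. A row lasts 1/10 s, in which the tool goes at most 50 mm and 8.59 degrees, less where a joint would pass 70% of its speed; a pose out of reach is approached as far as the arm can. A call is refused whole if a number of a shift passes 0.05 or a number of a turn 0.15, either way. A call with a gripper value outside its range is refused whole. The fingers move at their own pace and stop on an object; FORCE is the grip in N (left out, the last holds). Time passes only in rows, so rows that do not move let the fingers close. It gives the time, the measured TCP pose, the force and the opening at its end, in the units of the state.
- observe(): the state, without advancing time (a new reading comes with each control period).
- get_image(name): name is "scene" or "top" or "wrist"; returns a dict with "frame" (480x640x3 uint8, red, green, blue), "fov_y" (degrees; the focal length in pixels is half the picture's height over the tangent of half this angle, whatever the lens; pixels are square), "cx", "cy" (the principal point, pixels), "world_to_cam" (4x4, takes a point from world to camera coordinates). Camera axes: x right, y up, looking along -z (the intrinsics and any distortion apply to the point x, -y, -z); pixel columns grow to the right and rows downward; lengths in m; the calibration is good to about 2 mm. A picture is of the moment at which its call begins. There is no depth.
- close_job(): hands the job in, once; it reports no verdict.
The state is a dict: "time_s": time; "q": joint angles; "qvel": joint speeds; "joint_efforts": joint torques, N m; "position": TCP position; "tool_rot": TCP orientation; "ft_force": force on the tool from outside, world axes, zero at the start; "wrist_torque": the same for the moment, N m; "grip_width": finger opening in m.
Only numpy, scipy, OpenCV 4.12 (cv2) and the standard library are available. Lean on these libraries where they do the work, as an engineer would, in place of code of your own. Each camera call takes 0.05 s, during which the arm holds its last target. There are 200 camera calls.

## Task

At the fish-packing bench, pull the seasoning carousel's carriage fully out to its front stop by the black knob on top. Then turn the carousel until the jar with the red lid stands squarely at the yellow pointer, and finish while still gripping the knob, holding the carousel still there with the carriage against its stop. Leave everything else on the bench alone.

Things in the scene. Friction and masses are not known exactly. Their poses are not given: they have to be found in the camera images.
- pointer (a point): Tip of the yellow arrow at the middle of the front edge of the carousel's white carriage, 40 mm above the bench. It rides with the carriage. Its x axis points level from the front straight to the back, so the carriage is pulled out along the -x axis of this frame; the turntable's axis stands 145 mm behind it (+x). z is up. At the start the carriage's front looks towards the robot, give or take 0.45 rad.
- carriage (a joint): Travel of the carriage on its slide in m: 0 pushed fully back, 0.140 pulled fully out against the front stop; grows as it comes out to the front. It slides with a steady drag of about 4 N, gives nothing sideways (pull straight along the rail), and stays where it is left; the stop is rigid.
- turntable (a joint): Turn of the carousel on the carriage in rad, counterclockwise seen from above positive; turns freely either way more than a full turn. At 0 and equally at 6.283 the red-lidded jar stands exactly at the yellow pointer. Light drag (about 0.04 N m) and no clicks; stays where it is left.
- knob: Round black knob on top of the carousel's central post, 44 mm across and 45 mm tall, fixed to the turntable and on its axis. Its origin is the centre of its underside, 177 mm above the bench; its top is at 222 mm. Nothing is beside it: the jar lids end 138 mm above the bench. It may be gripped at any yaw; pulling it draws the carriage along, turning it turns the carousel.
- knob_mid (a point): Centre of that knob, half-way up (200 mm above the bench), on the turntable's axis.
- red_jar (a point): Centre of the jar with the red lid and red label (54 mm across, 85 mm tall), one of six jars fixed in a ring on the wooden turntable (240 mm across), 85 mm from its axis. The other five have white, black or green lids.
- sauce: Bystander: amber sauce bottle with an orange cap, 56 mm across, 130 mm tall; origin at its underside; about 190 mm from the carousel rail's middle line, on its +y side. To be left alone.
- spare_jar: Bystander: loose glass jar with a blue lid, 54 mm across, 85 mm tall; origin at its underside; about 190 mm from the rail's middle line, on its -y side. To be left alone.
- bowl: Bystander: steel bowl, 120 mm across, 50 mm tall; origin at its underside. To be left alone.
- fish_tray: Bystander: empty light-blue tray, 200 x 150 x 40 mm; origin at its underside. To be left alone.
- can: Bystander: green can, 66 mm across, 100 mm tall; origin at its underside. To be left alone.
- spatula: Bystander: spatula lying on the bench at the left. To be left alone.
- brush: Bystander: brush lying on the bench at the right. To be left alone.

How it is judged (in metres and radians):
On the way, in this order (a step that is already met when the one before it is completed fails the run):
1. the carriage is pulled out to its front stop, before the red-lidded jar is brought to the pointer (value of joint carriage above 0.133 m), for 0.2 s.
2. the red-lidded jar stands at the pointer, still, with the carriage at its stop and the knob gripped (value of joint carriage above 0.133 m and contact force between the fingers and knob above 3 N and y of red_jar in the frame of pointer between -0.012 and 0.012 m and x of red_jar in the frame of pointer below 0.1 m and velocity of joint turntable between -0.05 and 0.05 rad/s and velocity of joint carriage between -0.01 and 0.01 m/s), for 0.3 s.
At the end, for the whole second after the job is handed in: Carriage within 7 mm of its front stop; centre of the red-lidded jar within 12 mm sideways of the pointer's line (about 8 degrees of turn), at the front; carousel and carriage not moving; fingers gripping the knob with more than 3 N; every bystander within 30 mm of where it began (all of step 2 and distance of each of sauce, spare_jar, bowl, fish_tray, can, spatula, brush from where it was at the start of the episode below 0.03 m); the arm keeps its last pose, push and grip.
It fails at once if a bystander is pushed more than 30 mm away or knocked over (distance of any of sauce, spare_jar, bowl, fish_tray, can, spatula, brush from where it was at the start of the episode above 0.03 m or angle between any of sauce, spare_jar, can's own z axis and vertical above 0.6 rad).
It also fails if it takes over 51 s, if anything falls off the work surface, if the arm or the gripper's body presses on something with over 40 N, if the wrist force passes 120 N, or if a joint passes its speed limit or range.

## Working session

There is one attempt and no reset: what is moved stays moved. The work goes in short steps, Python scripts to look and compute and a shell command to move; the robot and the scene stay as the last step left them, time stands still between calls to the robot, and variables do not carry over. Pictures are saved under pics/ and viewed, about 8 in all and at most 12, crops included, and the job is handed in when it is done.

```bash
mkdir -p pics; ls; python3 - <<'E'
from rig import *
import cv2,pickle
d={}
for n in("scene","top"):
    im=get_image(n); d[n]=im
    cv2.imwrite(f"pics/{n}0.png",im["frame"][:,:,::-1]); print(n,im["fov_y"],im["cx"],im["cy"],{k:v for k,v in im.items() if k not in("frame","world_to_cam")}); print(im["world_to_cam"])
pickle.dump(d,open("d0.pkl","wb"))
o=observe();print(o["time_s"],o["position"],o["tool_rot"])
E
```

```text
pics
scene 47.072770241483184 310.3878090141075 245.83869605655124 {'fov_y': 47.072770241483184, 'cx': 310.3878090141075, 'cy': 245.83869605655124}
[[ 0.67187032  0.74061726 -0.00873743 -0.33489711]
 [-0.51170053  0.47266675  0.7174599   0.16366833]
 [ 0.53549308 -0.47756907  0.696545   -1.90254422]
 [ 0.          0.          0.          1.        ]]
top 57.43646197170364 318.47177094504633 234.91245765319914 {'fov_y': 57.43646197170364, 'cx': 318.47177094504633, 'cy': 234.91245765319914}
[[ 0.02334476 -0.99948919  0.02182604 -0.03340686]
 [ 0.98050812  0.0271508   0.19459358 -0.50322963]
 [-0.19508677  0.01685787  0.9806411  -1.32185226]
 [ 0.          0.          0.          1.        ]]
0.1 [ 0.19668668 -0.51337009  0.24477548] [[ 3.57684105e-01 -9.33842618e-01 -2.15070787e-04]
 [-9.33841754e-01 -3.57684073e-01  1.29709363e-03]
 [-1.28820870e-03 -2.63107692e-04 -9.99999136e-01]]
```

View pics/top0.png

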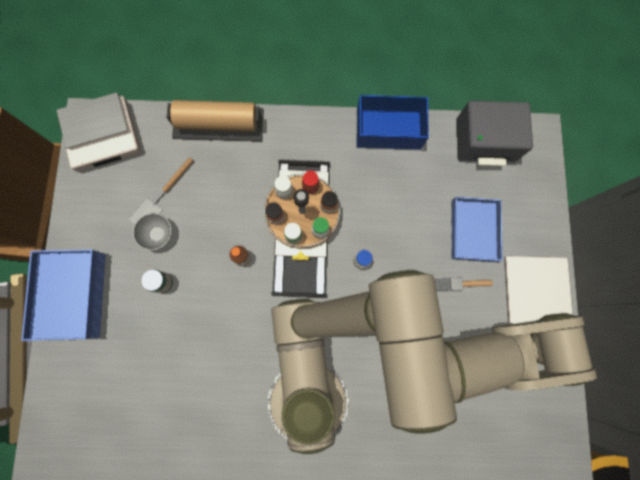

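View pics/scene0.png

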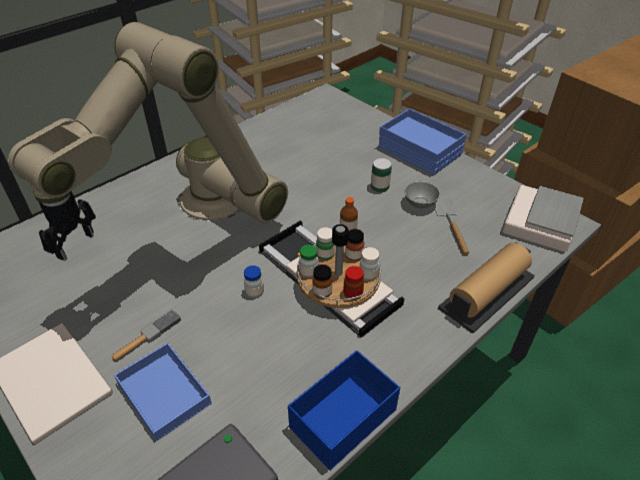

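The top view shows the knob top at about (301,197), the yellow pointer at (300,256) and the red lid at (310,180). The rail ends are at about (304,165) and (299,292). The scene view agrees, with the knob at (340,234) and the red lid at (354,276).

```bash
cat > h.py <<'E'
import numpy as np,cv2
def ray(im,u,v):
    f=240/np.tan(np.radians(im["fov_y"]/2)); W=im["world_to_cam"]; R=W[:3,:3]
    d=R.T@np.array([(u-im["cx"])/f,-(v-im["cy"])/f,-1]); return -R.T@W[:3,3],d
def onz(im,u,v,z):
    o,d=ray(im,u,v); return o+d*(z-o[2])/d[2]
def proj(im,p):
    f=240/np.tan(np.radians(im["fov_y"]/2)); c=im["world_to_cam"]@np.append(p,1)
    return im["cx"]+f*c[0]/-c[2], im["cy"]-f*c[1]/-c[2]
def blob(im,box,lo,hi):
    x0,y0,x1,y1=box; h=cv2.cvtColor(im["frame"][y0:y1,x0:x1],cv2.COLOR_RGB2HSV)
    m=cv2.inRange(h,lo,hi); n,_,s,c=cv2.connectedComponentsWithStats(m)
    i=1+s[1:,4].argmax(); return c[i]+[x0,y0],s[i]+[x0,y0,0,0,0]
E
python3 - <<'E'
import pickle; from h import *
d=pickle.load(open("d0.pkl","rb")); t=d["top"]; s=d["scene"]
c,st=blob(t,(260,240,340,270),(20,120,100),(35,255,255)); print("ptr",c,st); p=onz(t,*c,.04);print(p)
c,st=blob(t,(295,165,325,200),(0,150,60),(8,255,255)); print("red",c,st); r=onz(t,*c,.138);print(r)
c,st=blob(t,(255,165,350,255),(5,60,80),(20,220,255)); print("wood",c,st,onz(t,*c,.05))
for v,n in((t,"t"),(s,"s")):
    print(n,v["frame"].shape)
a=t["frame"][150:310,255:355,::-1]; b=s["frame"][200:340,250:410,::-1]
a=cv2.resize(a,(375,600),interpolation=cv2.INTER_CUBIC);b=cv2.resize(b,(425,372),interpolation=cv2.INTER_CUBIC)
o=np.zeros((600,800,3),np.uint8);o[:,:375]=a;o[:372,375:]=b;cv2.imwrite("pics/c1.png",o)
E
```

```text
ptr [300.03846154 257.01282051] [292 253  17   8  78]
[0.43399725 0.03512857 0.04      ]
red [309.86725664 179.90265487] [303 171  16  21 226]
[0.65383231 0.01068344 0.138     ]
wood [301.83549959 211.74045491] [ 266  172   73   76 2462] [0.57708868 0.03376835 0.05      ]
t (480, 640, 3)
s (480, 640, 3)
```

View pics/c1.png

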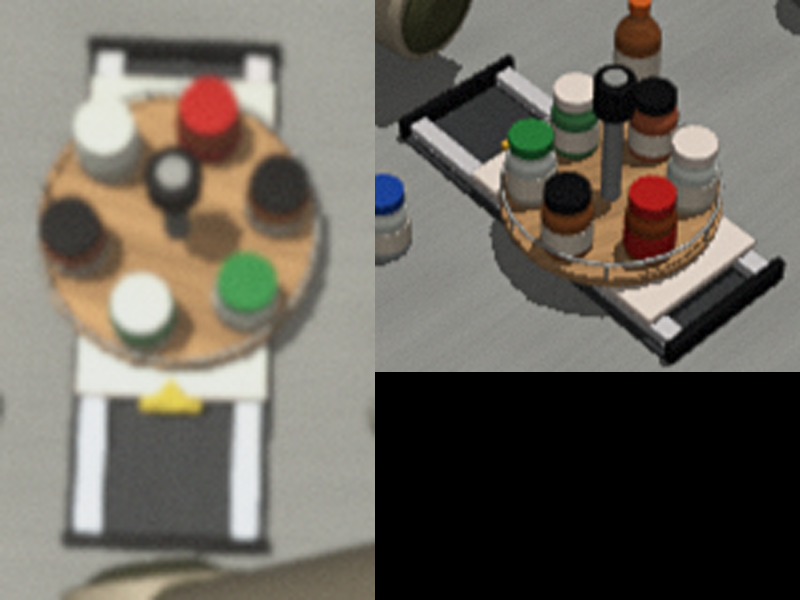

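The crop (3.75x from origin (255,150)) shows the grey knob cap at crop (173,170). Lid centres are red (208,100), black (279,182), green (247,280), white (142,298), black (71,225) and white (104,122). The rail bar centres are (185,47) and (166,545), and the arrow tip is (171,382).

```bash
python3 - <<'E'
import pickle; from h import *
d=pickle.load(open("d0.pkl","rb")); t=d["top"]; s=d["scene"]
P=lambda u,v,z: onz(t,255+(u-.5)/3.75,150+(v-.5)/3.75,z)[:2]
L=np.array([P(*q,.138) for q in((208,102),(279,182),(247,278),(142,298),(71,225),(104,124))])
c=L.mean(0);print("ring centre",c,np.linalg.norm(L-c,axis=1), np.degrees(np.unwrap(np.arctan2(*(L-c).T[::-1]))))
k=P(173,170,.222);print("knob top",k)
# scene-view knob top
ks=onz(s,250+(615-375)/2.656,200+74/2.656,.222);print("knob scene",ks)
tip=P(171,382,.04);a=P(185,47,.03);b=P(166,545,.03);print(tip,a,b)
for n,v in(("rail",a-b),("tip-ring",c-tip),("tip-knob",k-tip)):print(n,np.linalg.norm(v),np.degrees(np.arctan2(v[1],v[0])))
r=L[0]-c;print("red",np.degrees(np.arctan2(r[1],r[0])))
E
```

```text
ring centre [0.5801666  0.03321024] [0.085939   0.08373589 0.08420088 0.08264049 0.08433047 0.08517334] [ -15.99707259  -77.67004507 -136.32455378 -196.53729277 -254.83062277
 -316.4157958 ]
knob top [0.58076151 0.03355052]
knob scene [0.57519514 0.0401714  0.222     ]
[0.4506914  0.03431629] [0.7491917 0.0316073] [0.31633124 0.03440716]
rail 0.43286951778869154 -0.37060000062991716
tip-ring 0.12947993384967618 -0.4894400057297042
tip-knob 0.1300723681673724 -0.33731773112613683
red -15.997072588518535
```

```bash
python3 -m crank '[0,0,0.12,0.024,0.034,0.005,100, 0,0,0.12,0.024,0.034,0.005,100, 0,0,0.12,0.024,0.034,0.005,100, 0,0,0.12,0.024,0.034,0.005,100, 0,0,0.12,0.024,0.034,0.005,100, 0,0,0.12,0.024,0.034,0.005,100, 0,0,0.12,0.024,0.034,0.005,100, 0,0,0.12,0.024,0.034,0.005,100, 0,0,0.12,0.024,0.034,0.005,100, 0,0,0.12,0.024,0.034,0.005,100, 0,0,0.12,0.024,0.034,0.005,100, 0,0,0.12,0.024,0.034,0.005,100, 0,0,0.12,0.024,0.034,0.005,100, 0,0,0.12,0.024,0.034,0.005,100, 0,0,0.12,0.024,0.034,0.005,100, 0,0,0.12,0.024,0.034,0.005,100, 0,0,0,0,0,0,100, 0,0,0,0,0,0,100, 0,0,0,0,0,0,100]'
python3 - <<'E'
from rig import *
from h import *
import pickle
w=get_image("wrist");pickle.dump(w,open("w1.pkl","wb"));cv2.imwrite("pics/w1.png",w["frame"][:,:,::-1]);o=observe();print(o["q"],o["position"])
print(w["fov_y"],proj(w,[.5805,.0335,.222]),proj(w,[.575,.040,.222]))
E
```

```text
time_s: 2.0
position: [0.5803, 0.0298, 0.325]
tool_rot: [[0.756, 0.654, -0.001], [0.654, -0.756, -0.0], [-0.001, -0.001, -1.0]]
ft_force: [0.2, 0.8, 0.3]
grip_width: 0.0855
[-8.74666145e+00  2.27815840e+01  5.97602149e+01 -9.64037658e-03
  9.74916722e+01 -4.96121232e+01] [0.58027897 0.0295626  0.32520586]
58.17821630791665 (np.float64(318.57049634778525), np.float64(238.5848302514657)) (np.float64(318.7996716753243), np.float64(224.15097164538844))
```

View pics/w1.png

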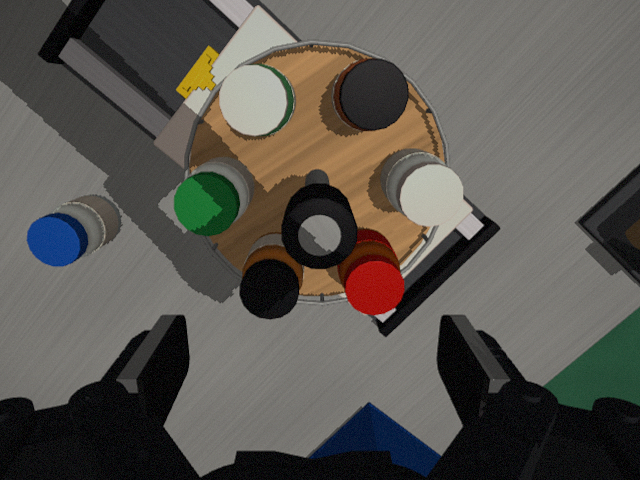

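The wrist view shows the knob cap's grey disc at (320,234). The lids are red (374,288), black (270,289), green (208,204), white (256,100), black (372,94) and white (432,195). The pointer is at (200,72) and the rail bars are visible.

```bash
python3 - <<'E'
import pickle; from h import *
w=pickle.load(open("w1.pkl","rb"))
print("knob",onz(w,320,234,.222))
L=np.array([onz(w,*q,.138)[:2] for q in((374,288),(270,289),(208,204),(256,100),(372,94),(432,195))])
c=L.mean(0);a=np.degrees(np.unwrap(np.arctan2(*(L-c).T[::-1])));print(c,np.linalg.norm(L-c,axis=1),a,"red",a[0],a-a[0])
c2,st=blob(w,(160,30,230,110),(20,120,100),(35,255,255));p=onz(w,*c2,.04)[:2];print(c2,p,np.linalg.norm(c-p),np.degrees(np.arctan2(*(c-p)[::-1])))
E
```

```text
knob [0.57931968 0.03608144 0.222     ]
[0.5789448  0.03685888] [0.08513892 0.08301792 0.08335436 0.0836847  0.08363253 0.08474209] [ -17.53156683  -76.92609844 -136.67406038 -197.28393292 -255.28235307
 -316.85177966] red -17.531566829963253 [   0.          -59.39453161 -119.14249355 -179.75236609 -237.75078624
 -299.32021283]
[199.09326923  73.68557692] [0.43696769 0.03747259] 0.1419784383825692 -0.24766577367096637
```

```bash
python3 -m crank '[0,0,0,-0.001,0.006,-0.02,100, 0,0,0,0,0,-0.025,100, 0,0,0,0,0,-0.025,100, 0,0,0,0,0,-0.025,100, 0,0,0,0,0,-0.02,100, 0,0,0,0,0,-0.017,100, 0,0,0,0,0,0,100, 0,0,0,0,0,0,100, 0,0,0,0,0,0,0, 0,0,0,0,0,0,0, 0,0,0,0,0,0,0, 0,0,0,0,0,0,0, 0,0,0,0,0,0,0, 0,0,0,0,0,0,0, 0,0,0,0,0,0,0, 0,0,0,0,0,0,0]' 60
```

```text
time_s: 3.65
position: [0.5799, 0.036, 0.1942]
tool_rot: [[0.755, 0.656, 0.001], [0.656, -0.755, -0.001], [0.0, 0.002, -1.0]]
ft_force: [-1.2, -2.4, 5.9]
grip_width: 0.043
```

```bash
python3 -m crank '[0,0,0,-0.006,0,0,0, 0,0,0,-0.01,0,0,0, 0,0,0,-0.01,0,0,0, 0,0,0,-0.01,0,0,0, 0,0,0,-0.01,0,0,0, 0,0,0,-0.01,0,0,0, 0,0,0,-0.01,0,0,0, 0,0,0,-0.006,0.0005,0,0, 0,0,0,0,0,0,0, 0,0,0,0,0,0,0]'
```

```text
time_s: 4.65
position: [0.5073, 0.0366, 0.1942]
tool_rot: [[0.755, 0.656, 0.0], [0.656, -0.755, -0.001], [-0.0, 0.001, -1.0]]
ft_force: [-4.1, -3.2, 9.5]
grip_width: 0.0432
```

```bash
for i in 1 ; do python3 -m crank '[0,0,0,-0.006,0,0,0, 0,0,0,-0.006,0,0,0, 0,0,0,-0.006,0,0,0, 0,0,0,-0.006,0,0,0, 0,0,0,-0.004,0,0,0, 0,0,0,0,0,0,0]'; done; python3 -m crank '[0,0,0,-0.005,0,0,0, 0,0,0,-0.005,0,0,0, 0,0,0,0,0,0,0]';  python3 -m crank '[0,0,0,-0.004,0,0,0, 0,0,0,-0.004,0,0,0]'
```

```text
time_s: 5.25
position: [0.4797, 0.0368, 0.1942]
tool_rot: [[0.755, 0.656, 0.002], [0.656, -0.755, -0.001], [0.001, 0.002, -1.0]]
ft_force: [-0.7, -2.1, 9.1]
grip_width: 0.0427
time_s: 5.55
position: [0.4697, 0.0369, 0.1942]
tool_rot: [[0.755, 0.656, 0.002], [0.656, -0.755, -0.0], [0.001, 0.001, -1.0]]
ft_force: [-0.2, -0.5, 9.3]
grip_width: 0.043
time_s: 5.75
position: [0.4652, 0.0368, 0.1943]
tool_rot: [[0.755, 0.655, 0.011], [0.655, -0.755, -0.0], [0.008, 0.007, -1.0]]
ft_force: [35.3, 4.1, -12.0]
grip_width: 0.043
```

```bash
python3 -m crank '[0,0,0,0.0015,0,0,0, 0,0,0,0,0,0,0, 0,0,0,0,0,0,0, 0,0,-0.03,0,0,0,0, 0,0,-0.06,0,0,0,0, 0,0,-0.08,0,0,0,0, 0,0,-0.08,0,0,0,0, 0,0,-0.08,0,0,0,0, 0,0,-0.08,0,0,0,0, 0,0,-0.08,0,0,0,0, 0,0,-0.08,0,0,0,0, 0,0,-0.08,0,0,0,0, 0,0,-0.08,0,0,0,0, 0,0,-0.05,0,0,0,0, 0,0,0,0,0,0,0, 0,0,0,0,0,0,0]' 60
python3 - <<'E'
from rig import *
from h import *
import pickle
w=get_image("top");pickle.dump(w,open("t2.pkl","wb"));cv2.imwrite("pics/t2.png",cv2.resize(w["frame"][180:340,240:360,::-1],(450,600),interpolation=cv2.INTER_CUBIC));o=observe();print(o["q"],o["position"],o["ft_force"])
E
```

```text
time_s: 7.35
position: [0.4658, 0.037, 0.1943]
tool_rot: [[0.998, -0.065, 0.007], [-0.065, -0.998, 0.001], [0.007, -0.001, -1.0]]
ft_force: [16.1, 2.1, 2.2]
grip_width: 0.0428
[-10.07176858  16.21088184  92.1183433    0.11225389  71.28099854
  -6.36458807] [0.46587062 0.0370506  0.19425859] [16.61472737  2.74156771  2.0384031 ]
```

View pics/t2.png

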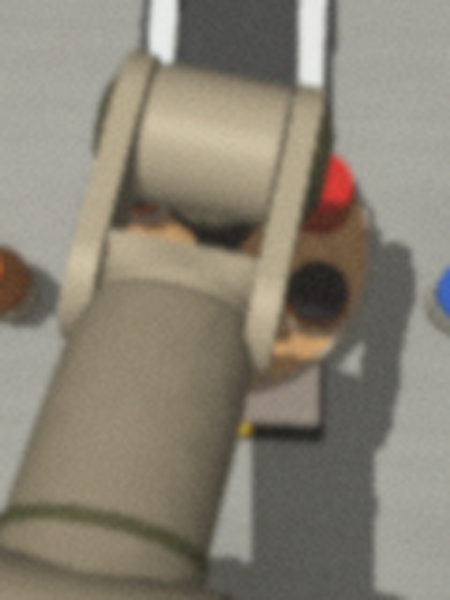

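```bash
python3 -m crank '[0,0,-0.04,0,0,0,0, 0,0,-0.08,0,0,0,0, 0,0,-0.1,0,0,0,0, 0,0,-0.1,0,0,0,0, 0,0,-0.1,0,0,0,0, 0,0,-0.1,0,0,0,0, 0,0,-0.1,0,0,0,0, 0,0,-0.1,0,0,0,0, 0,0,-0.1,0,0,0,0, 0,0,-0.1,0,0,0,0, 0,0,-0.1,0,0,0,0, 0,0,-0.1,0,0,0,0, 0,0,-0.1,0,0,0,0, 0,0,-0.1,0,0,0,0, 0,0,-0.1,0,0,0,0, 0,0,-0.1,0,0,0,0]' 60
python3 -m crank '[0,0,-0.1,0,0,0,0, 0,0,-0.1,0,0,0,0, 0,0,-0.1,0,0,0,0, 0,0,-0.1,0,0,0,0, 0,0,-0.1,0,0,0,0, 0,0,-0.05,0,0,0,0, 0,0,0,0,0,0,0, 0,0,0,0,0,0,0, 0,0,0,0,0,0,0]' 60
python3 - <<'E'
from rig import *
from h import *
import pickle
w=get_image("wrist");pickle.dump(w,open("w3.pkl","wb"));cv2.imwrite("pics/w3.png",w["frame"][:,:,::-1])
s=get_image("scene");pickle.dump(s,open("s3.pkl","wb"));cv2.imwrite("pics/s3.png",cv2.resize(s["frame"][160:340,220:420,::-1],(660,594),interpolation=cv2.INTER_CUBIC));o=observe();print(o["q"],o["position"],o["ft_force"])
E
```

```text
time_s: 9.0
position: [0.4665, 0.0364, 0.1943]
tool_rot: [[-0.019, -1.0, 0.009], [-1.0, 0.019, -0.001], [0.001, -0.009, -1.0]]
ft_force: [16.2, -2.6, -0.5]
grip_width: 0.0429
time_s: 9.9
position: [0.4664, 0.0361, 0.1943]
tool_rot: [[-0.535, -0.845, 0.009], [-0.845, 0.535, -0.002], [-0.003, -0.008, -1.0]]
ft_force: [16.3, -2.6, -0.6]
grip_width: 0.0429
[-1.01151733e+01  1.62198774e+01  9.20974061e+01 -5.31561476e-03
  7.11806440e+01  1.12237635e+02] [0.46640752 0.03612618 0.19430099] [17.43178275 -1.46999747 -0.44482284]
```

View pics/w3.png

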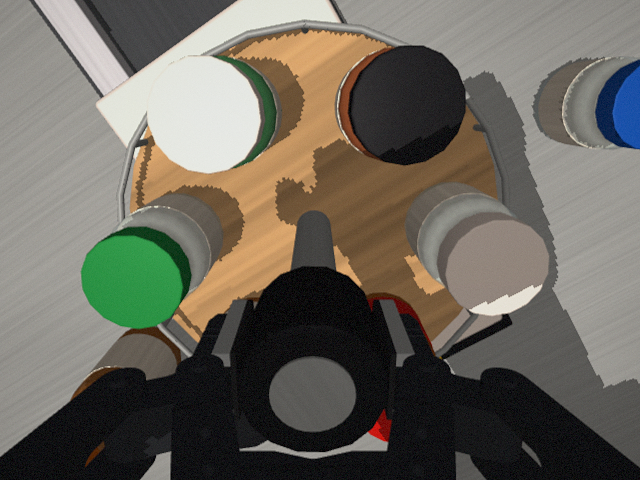

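View pics/s3.png

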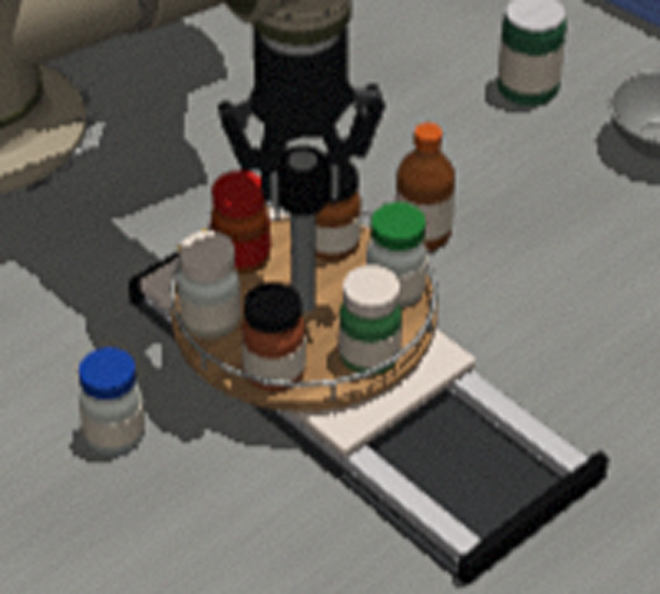

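The carriage is at its stop and the red jar is at the front. In the wrist view the lids are white (205,113), opposite red; black (409,104); white (497,263); and green (136,277).

```bash
python3 - <<'E'
import pickle; from h import *
w=pickle.load(open("w3.pkl","rb"));s=pickle.load(open("s3.pkl","rb"))
W,B,R,G=[onz(w,*q,.138)[:2] for q in((205,113),(409,104),(497,263),(136,277))]
c=(R+G)/2;print("axis",c)
an=lambda v:np.degrees(np.arctan2(v[1],v[0]))
# opposite jar W should lie along rail dir (-0.3 deg)
print(an(W-c),an(B-c)-60,an(R-c)-60*5+360-480+360 , an(G-c), an(R-c), np.linalg.norm(W-c))
# scene lids
S=lambda u,v:onz(s,220+u/3.3,160+v/3.3,.138)[:2]
r=S(239,192);o=S(371,284);print("scene red-opp dir",an(o-r),np.linalg.norm(o-r))
E
```

```text
axis [0.46705521 0.03401615]
0.921805490388387 -119.98277312225365 -179.92249182600835 60.0775081739916 -119.92249182600837 0.08384403758497475
scene red-opp dir 1.6857696746289117 0.16423882552879562
```

```bash
python3 -m crank '[0,0,-0.01,0,0,0,0, 0,0,0,0,0,0,0, 0,0,0,0,0,0,0, 0,0,0,0,0,0,0, 0,0,0,0,0,0,0, 0,0,0,0,0,0,0]' 60
python3 - <<'E'
from rig import *
o=observe();print(o["qvel"],o["ft_force"],o["grip_width"]);print(close_job())
E
```

```text
time_s: 10.6
position: [0.4664, 0.0361, 0.1943]
tool_rot: [[-0.544, -0.839, 0.009], [-0.839, 0.544, -0.002], [-0.003, -0.008, -1.0]]
ft_force: [16.1, -3.5, -1.5]
grip_width: 0.0429
[-0.04492058 -0.01582628 -0.08043488 -0.0812771  -0.03288891  0.06434452] [16.11768107 -3.4861662  -1.52084345] 0.04285124655700024
the job is handed in; nothing more can be done
None
```

I gripped the knob, pulled the carriage out to its front stop, turned the carousel about 164° clockwise to bring the red jar to the pointer, and handed the job in at 10.6 s still gripping. No verdict was reported.

**Carriage:** It met the stop after about 115 mm of travel, where the force rose to 35 N. I eased off slightly and left a steady 16 N pull against the stop, well above the 4 N drag.

**Red jar:** The last wrist view, checked on the jar opposite and its neighbours, put it about 0.5° off the pointer's line. A final correction of about 0.6° followed, and I took no picture after it. The scene view gave about 2° before that correction, from roughly picked pixels. Both are well inside the 8° allowed.

**Grip and motion:** The jaws were 43 mm apart on the knob with 60 N commanded, and the arm was still.

**Bystanders:** The sauce bottle, spare jar and can stood upright in the last scene picture. I did not measure any bystander's position, and that picture did not show all of them.

**Disagreement:** An early rough reading of the knob in the scene view was about 8 mm off the top view. I used the wrist view, which agreed with the top view to within about 3 mm.

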